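# Lock the pill grinder's jar and run it through its child lock

### The arm

A 6-joint arm with a two-finger parallel gripper is mounted at the origin on the work surface. World frame = base frame: x ahead of the robot, y to its left, z up, the work surface at z = 0. Lengths are in mm, angles in rad, forces in N, time in s.
With the tool pointing down it reaches from about 275 to 1000 mm from the base axis. Payload 8.4 kg.
Tool frame: the origin (TCP) lies midway between the tips of the shut fingers; the grasp point (between the pads) lies 19 mm behind it; z points along the fingers, y is the line along which they close (so a half turn about z gives the same grasp; the last joint's range is limited). The gripper opens to 85 mm and grips with 20 to 120 N. Pads are 22 mm wide; open, the fingers measure 114 mm over their backs; the gripper's body (76 mm by 85 mm) begins 54 mm behind the grasp point. The pads swing forward as they close: fully open they stand 13 mm farther back than shut.
Start: joints at [1.257, 0.353, 1.633, -0, 1.155, -0.002], TCP at [191.731, 594.867, 231.281] pointing down, gripper open.
Joint ranges: [-2.63, 2.63], [-0.92, 2.1], [0.06, 2.66], [-1.3, 4.44], [0, 2.69], [-3.02, 3.02]. Speed limits (rad/s): [2.22, 2.22, 2.79, 3.14, 3.14, 3.14].

### API

Orientations are given as [roll, pitch, yaw] about the fixed x, y, z axes, in that order (R = Rz(yaw) Ry(pitch) Rx(roll)).
In Python, from rig import r gives the robot as it stands.
- The arm moves only by the tool servo_tool, never from a script. Its argument "deltas" is a list of rows, each an object of numbers: "x", "y", "z": the shift along the world's x, y, z in mm; "rx", "ry", "rz": the turn, a rotation vector about the world's x, y, z in rad; "gripper": the gripper's target within -1 to 1 (fully open at 1, half-way at 0, shut at -1). A call has 1 to 10 rows; each row is the pose to reach, as a shift and turn from the pose commanded when the call began; what a row does not reach only later rows make up. A row lasts 1/10 s, in which the tool goes at most 50 mm and 8.59 degrees, less where a joint would pass 70% of its speed; a pose out of reach is approached as far as the arm can. A call with a gripper value outside its range is refused whole. The fingers move at their own pace and stop on an object; "newtons" is the grip in N (left out, the last holds). Time passes only in rows, so rows that repeat a pose let the fingers close. It gives the time, the measured TCP pose, the force, the opening and the grip force at its end, in the units of the state.
- r.sense(): the state, without advancing time (a new reading comes with each control period).
- r.grab_frame(name): name is "side" or "top" or "wrist"; returns the picture (400x640x3 uint8, blue, green, red); there is no depth.
- r.camera_params(name): a dict with "mtx" (3x3 intrinsics, pixels), "eye" and "orientation" of the camera in the world. Camera axes: x right, y down, z forward; pixel columns grow to the right and rows downward; lengths in mm; the calibration is good to about 2 mm. A picture is of the moment at which its call begins: read the wrist's pose just before it. camera_params takes no time and is no camera call; for the wrist camera it gives the pose at the moment of the call.
- r.sign_off(): hands the job in; it is judged then, once.
Trained networks look in the newest picture that a camera, given by its name, has taken for a name from the list of things; names that differ only in an ending like _2 or _b are one class to them, and where a whole thing is asked for, a point or a joint stands for the part that bears it (a point fixed in the world has none). Each returns a list of dicts, best first, with "conf" (0 to 1); they miss things now and then, are a little off and sometimes report something else, mostly with a low value. They report only what shows in the picture. A call takes as long as a camera call.
- r.recognise(name, camera): "box" ([left, top, width, height] in pixels, round what is visible of it).
The state is a dict: "clock": time; "qpos": joint angles; "qvel": joint speeds; "joint_efforts": joint torques, N m; "eef_pos": TCP position; "tcp_rot": TCP orientation; "contact_force": force on the tool from outside, world axes, zero at the start; "wrist_torque": the same for the moment, N m; "opening": opening from 0.0 (shut) to 1.0 (fully open); "grasp_force": force on a finger pad.
Only numpy, scipy, OpenCV 4.12 (cv2) and the standard library are available. Lean on these libraries where they do the work, as an engineer would, in place of code of your own. Each camera call takes 0.05 s, during which the arm holds its last target. There are 200 camera calls.

### The job

Run the pill grinder once. First push its amber jar down and turn it a quarter-turn clockwise (seen from above) until it is locked, and let go so that it rises into its catch; then slide the sprung child-lock tab fully aside and, while keeping it aside, press the button it was blocking fully in and hold it in for a good second. Handle tab and button gently, let go at the end so that both spring back, and leave the other things on the drawer top where they are.

Things in the scene. Friction and masses are not known exactly. Their poses are not given: they have to be found in the camera images.
- grinder: White plastic pill grinder, fixed. Housing: a low box 130 mm (x) by 205 mm (y), 50 mm high; origin under its centre on the drawer top, z up. The amber jar stands in a round collar (outer radius 52 mm, top 80 mm above the drawer top) centred at y = +50 mm; the control deck with tab and button is centred at y = -58 mm.
- jar_grip (a point): Centre of the top edge of the grip bar on the jar's lid, turning with the jar. The bar is 62 mm long (point's x), 16 mm thick (its y), rising 32 mm above the flat lid; 196 mm above the drawer top with the jar up. Jar radius 31 mm, lid radius 33 mm. Two small lugs at the jar's foot, beneath the bar's ends, stand in notches of the collar.
- jar (a joint): Turn of the jar in its bayonet collar, rad, clockwise from above; starts at -0.3 to 0.1, stop at 1.2. At 0 the bar lies along the grinder's x; the bar's angle from that axis is minus this value. While the jar is up, lugs in notches stop it at about 0.13; pushed down 9 mm or more it turns freely to the stop. Let go between 1.0 and 1.2 it rises a little into the catch and is locked.
- jar_press (a joint): How far the jar is pushed down, m: 0 up, 0.013 at the bottom stop. A spring pushes it up with about 4.5 N when up and about 10 N at the bottom. Let go in the catch it stands at about 0.0045; let go too early under the ledge (turn 0.13 to 1.0) it stands at about 0.0085.
- deck: The grinder's control deck: the grey plate on the housing, with the tab and button that it carries. Origin at the centre of the button, 49 mm above the drawer top; the plate's upper face is 2 mm above the origin. Axes as the grinder's. A low rail runs along x at each side, y = -31 and +31 mm, 4 mm thick, top 12 mm above the origin, from x = -22 to +62 mm.
- tab_top (a point): Centre of the top edge of the tab's upright fin. The tab is an L of grey plastic: the fin, 40 mm wide (y), 5 mm thick (x), 22 mm high, stands on the -x end of a flat cover 40 mm long (x) that hides the button. Tab shut: fin's middle at x = -19.5 mm in the deck frame; fin top 35.5 mm, cover underside 13.5 mm above the deck origin. Behind the fin (-x) the deck is bare.
- tab (a joint): How far the tab is slid aside, m, along the deck's +x: 0 shut over the button, 0.040 at its stop. A spring pulls it shut, 1.5 N when shut, 3.5 N at the stop, so it must be held aside; a finger pushing the fin's -x face ends up over the uncovered button. Inside, the tab blocks the button until it is more than 33 mm aside.
- button_top (a point): Centre of the upper face of the grey rectangular push button, 40 mm (x) by 50 mm (y), 12 mm above the deck origin, under the tab's cover; moves with the button. Pressing it takes 3 N at first and 6 N fully in, and the tab's fin rubbing on the finger adds a few newtons.
- button (a joint): How far the button is pressed in, m: 0 out, 0.008 fully in at its slightly soft stop. It springs out when let go.
- inhaler: Bystander: yellow inhaler, 30 mm wide, 83 mm high, standing in the middle slot of a clear plastic rack 75 x 130 x 60 mm, about 240 mm to the grinder's +y side. Origin at its foot.
- pill_box: Bystander: shut green plastic pill box with latch, 75 x 130 x 30 mm, lying about 210 mm to the grinder's -y side. Origin under its centre.
- magnifier: Bystander: white round magnifier, radius 36 mm, 10 mm thick, handle 75 mm, lying beyond the grinder (+x). Origin under the lens centre.
- scraper: Bystander: steel tongue scraper, a flat U of 6 mm bar, 130 mm long, lying beyond the grinder (+x). Origin under its middle.

How it is judged (in metres and radians):
On the way, in this order (a step that is already met when the one before it is completed fails the run):
1. the jar is turned past 0.95 rad and has risen into its catch (value of joint jar above 0.95 rad and value of joint jar_press below 0.0068 m), for 0.2 s.
2. the tab is slid at least 33 mm aside (value of joint tab above 0.033 m), for 0.05 s.
3. the tab is kept aside and the button held fully in (7 mm of 8 or more) for 0.8 s (value of joint tab above 0.03 m and value of joint button above 0.007 m), for 0.8 s.
At the end, for the whole second after the job is handed in: The jar is locked (turned past 0.95 rad, risen into its catch, less than 6.8 mm down), the tab has sprung shut to within 4 mm and the button is out to within 1.5 mm, all let go, with the bystanders within 30 mm of where they stood (all of step 1 and value of joint tab below 0.004 m and value of joint button below 0.0015 m); the robot touches nothing.
It fails at once if the fingers press on tab, button or deck with more than 40 N (contact force between the fingers and deck above 40 N).
It fails at once if a bystander is moved by more than 30 mm (distance of any of inhaler, pill_box, magnifier, scraper from where it was at the start of the episode above 0.03 m).
It also fails if it takes over 58 s, if anything falls off the work surface, if the arm or the gripper's body presses on something with over 40 N, if the wrist force passes 120 N, or if a joint passes its speed limit or range.

## Working session

There is one attempt and no reset: what is moved stays moved. The work goes in short steps, Python scripts to look and compute and a tool call to move; the robot and the scene stay as the last step left them, time stands still between calls to the robot, and variables do not carry over. Pictures are saved under pics/ and viewed, at most 10 in all, crops included, and the job is handed in when it is done.

Besides the shell and the picture viewer there is one more tool, called after "Request:" by a JSON object that holds its "op" and its "data", one argument or row to a line. servo_tool: Moves the arm, as the interface text tells. Its arguments: {"type":"object","properties":{"deltas":{"type":"array","items":{"type":"object","properties":{"x":{"type":"number"},"y":{"type":"number"},"z":{"type":"number"},"rx":{"type":"number"},"ry":{"type":"number"},"rz":{"type":"number"},"gripper":{"type":"number"}}}},"newtons":{"type":"number"}},"required":["deltas"]}

```bash
mkdir -p pics; cat > h.py <<'E'
import numpy as np, cv2, json
from rig import r
E
python3 - <<'E'
from h import *
s=r.sense();print({k:np.round(v,3).tolist() for k,v in s.items()})
for c in("top","side"):
    im=r.grab_frame(c);cv2.imwrite(f"pics/{c}0.png",im)
    p=r.camera_params(c);print(c,{k:np.round(v,3).tolist() for k,v in p.items()})
    for n in("grinder","jar_grip","deck","tab_top","pill_box","inhaler","magnifier","scraper"):
        print(n,[(np.round(d["box"]).tolist(),round(d["conf"],2)) for d in r.recognise(n,c)[:2]])
E
```

```text
{'clock': 0.0, 'qpos': [1.257, 0.354, 1.634, -0.0, 1.155, -0.002], 'qvel': [0.001, -0.001, -0.001, -0.001, 0.0, 0.001], 'joint_efforts': [0.002, -60.524, -34.208, 0.0, 0.009, 0.0], 'eef_pos': [191.597, 594.394, 230.549], 'tcp_rot': [-3.14, 0.0, 2.83], 'contact_force': [1.042, -0.606, 0.153], 'wrist_torque': [-0.016, 0.008, -0.008], 'grasp_force': 0.0, 'opening': 0.999}
top {'mtx': [[412.02, 0.0, 316.788], [0.0, 412.02, 198.384], [0.0, 0.0, 1.0]], 'eye': [454.219, 51.85, 957.627], 'orientation': [-2.933, -0.003, -1.592]}
grinder [([257.0, 191.0, 93.0, 62.0], 0.68)]
jar_grip [([260.0, 192.0, 34.0, 46.0], 0.69)]
deck [([310.0, 192.0, 39.0, 56.0], 0.64)]
tab_top [([319.0, 210.0, 28.0, 21.0], 0.82)]
pill_box [([371.0, 206.0, 63.0, 41.0], 0.66)]
inhaler [([188.0, 196.0, 21.0, 27.0], 0.56), ([370.0, 205.0, 65.0, 42.0], 0.33)]
magnifier [([244.0, 147.0, 59.0, 27.0], 0.8)]
scraper [([326.0, 144.0, 34.0, 12.0], 0.74)]
side {'mtx': [[448.108, 0.0, 317.25], [0.0, 448.108, 198.315], [0.0, 0.0, 1.0]], 'eye': [508.131, -542.599, 778.835], 'orientation': [-2.364, 0.012, -0.204]}
grinder [([274.0, 159.0, 72.0, 125.0], 0.9)]
jar_grip [([286.0, 160.0, 37.0, 56.0], 0.94), ([302.0, 143.0, 7.0, 14.0], 0.61)]
deck [([280.0, 231.0, 63.0, 38.0], 0.9)]
tab_top [([298.0, 235.0, 22.0, 24.0], 0.66)]
pill_box [([292.0, 298.0, 58.0, 75.0], 0.88), ([274.0, 160.0, 67.0, 125.0], 0.69)]
inhaler [([299.0, 145.0, 10.0, 14.0], 0.43)]
magnifier [([344.0, 189.0, 38.0, 44.0], 0.69), ([298.0, 233.0, 22.0, 29.0], 0.64)]
scraper [([375.0, 247.0, 40.0, 54.0], 0.85)]
```

```bash
python3 - <<'E'
from h import *
t=cv2.imread("pics/top0.png")[130:280,170:450];s=cv2.imread("pics/side0.png")[120:320,250:440]
t=cv2.resize(t,None,fx=1.55,fy=1.55,interpolation=3)
t=cv2.resize(cv2.imread("pics/top0.png")[180:260,245:365],(400,267),interpolation=2)
o=np.zeros((600,800,3),np.uint8);o[:267,:400]=t
o[300:600,:400]=cv2.resize(cv2.imread("pics/top0.png")[100:340,150:470],(400,300))
o[:600,400:]=cv2.resize(cv2.imread("pics/side0.png")[150:300,260:360],(400,600),interpolation=2)
cv2.imwrite("pics/a.png",o)
E
```

```text
(no output)
```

View pics/a.png

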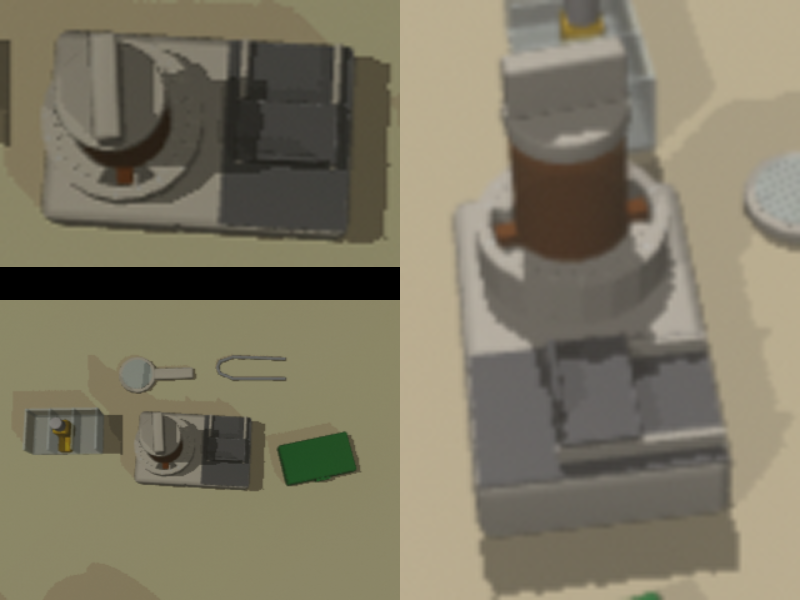

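The top crop (upper left) shows the bar's top centred at about (106,86), which is full-image (277,206), lying nearly along world x. The deck is to the right, with the fin at about crop (290,163). In the side crop the bar's top centre is at about (563,61), full-image (301,165). Next I triangulate.

```bash
cat >> h.py <<'E'
from scipy.spatial.transform import Rotation as R
def ray(p,uv):
    d=np.linalg.inv(np.array(p["mtx"]))@[*uv,1.];M=R.from_euler("xyz",p["orientation"]).as_matrix()
    d=M@d;return np.array(p["eye"]),d/np.linalg.norm(d)
def tri(obs):
    A=np.zeros((3,3));b=np.zeros(3)
    for p,uv in obs:
        e,d=ray(p,uv);P=np.eye(3)-np.outer(d,d);A+=P;b+=P@e
    x=np.linalg.solve(A,b);return x,[round(float(np.linalg.norm(np.cross(x-ray(p,uv)[0],ray(p,uv)[1]))),1) for p,uv in obs]
def onz(p,uv,z):
    e,d=ray(p,uv);return e+d*(z-e[2])/d[2]
def proj(p,X):
    M=R.from_euler("xyz",p["orientation"]).as_matrix();c=M.T@(np.array(X)-p["eye"]);return (np.array(p["mtx"])@c/c[2])[:2]
E
python3 - <<'E'
from h import *
T=r.camera_params("top");S=r.camera_params("side");W=r.camera_params("wrist")
f=lambda x,y:(245+x*.3,180+y*.3)
g=lambda x,y:(260+(x-400)/4,150+y/4)
print("bar",tri([(T,f(106,86)),(S,g(563,61))]))
print("fin top?",tri([(T,f(294,163)),(S,g(557,345))]))
print("corner -x-y top",tri([(T,f(350,235)),(S,g(480,490))]))
for q in((350,235),(352,48),(45,218),(60,33)):print(onz(T,f(*q),50))
print({k:np.round(v,3).tolist() for k,v in W.items()})
E
```

```text
bar (array([604.25332911, 122.53521123, 190.63554315]), [0.8, 0.8])
fin top? (array([573.91760463,  13.19690452, 105.25178223]), [5.3, 5.3])
corner -x-y top (array([529.66960583, -24.63078612,  51.60512462]), [2.2, 2.2])
[527.56280188 -24.88647297  50.        ]
[653.48232607 -31.04440134  50.        ]
[542.98759597 175.77536392  50.        ]
[668.03369156 166.58153158  50.        ]
{'mtx': [[280.7, 0.0, 320.662], [0.0, 280.7, 200.149], [0.0, 0.0, 1.0]], 'eye': [110.974, 619.7, 372.835], 'orientation': [2.812, 0.001, 1.26]}
```

Request:
{"op": "servo_tool", "data": {
  "deltas": [
    {"x": 32,"y": -36,"z": 10},
    {"x": 64,"y": -73,"z": 20,"rz": 0.05},
    {"x": 96,"y": -110,"z": 30,"rz": 0.08},
    {"x": 128,"y": -146,"z": 40,"rz": 0.1},
    {"x": 160,"y": -183,"z": 50,"rz": 0.12},
    {"x": 192,"y": -220,"z": 60,"rz": 0.15},
    {"x": 224,"y": -256,"z": 60,"rz": 0.18},
    {"x": 256,"y": -293,"z": 60,"rz": 0.2},
    {"x": 288,"y": -330,"z": 60,"rz": 0.22},
    {"x": 320,"y": -366,"z": 60,"rz": 0.25}
  ]
}}

```text
invalid input
```

Request:
{"op": "servo_tool", "data": {
  "deltas": [
    {"x": 30,"y": -40},
    {"x": 58,"y": -80},
    {"x": 58,"y": -118},
    {"x": 58,"y": -118},
    {"x": 58,"y": -118}
  ]
}}

```text
invalid input
```

```bash
python3 - <<'E'
from h import *
p=r.camera_params("wrist");im=r.grab_frame("wrist");cv2.imwrite("pics/w1.png",im)
json.dump({k:np.array(v).tolist() for k,v in p.items()},open("w1.json","w"))
s=r.sense();print(s["clock"],s["eef_pos"],s["tcp_rot"],s["qpos"],p["eye"],p["orientation"])
for n in("jar_grip","deck","tab_top"):print(n,[(np.round(d["box"]).tolist(),round(d["conf"],2)) for d in r.recognise(n,"wrist")[:2]])
E
```

```text
0.95 [191.75805208 594.84338622 231.28974908] [-3.14156867e+00  8.12724815e-06  2.82976968e+00] [ 1.25655190e+00  3.52978522e-01  1.63341083e+00 -8.94680137e-06
  1.15522727e+00 -2.41784560e-03] [110.97415938 619.7003078  372.83537318] [2.81201452e+00 5.42049112e-04 1.25995274e+00]
jar_grip []
deck []
tab_top []
```

View pics/w1.png

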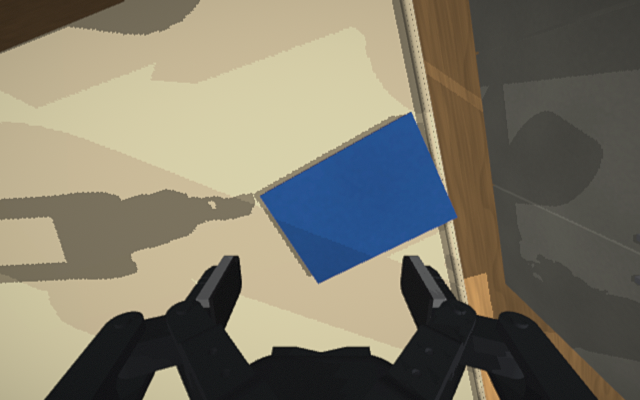

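The move was refused as invalid input and the arm didn't move. The wrist picture shows only the start area: a blue sheet at about (358,198) and the open fingers. I'll retry with all the keys filled in.

Request:
{"op": "servo_tool", "data": {
  "deltas": [
    {"x": 32,"y": -36,"z": 10,"rx": 0,"ry": 0,"rz": 0.02,"gripper": 1},
    {"x": 64,"y": -73,"z": 20,"rx": 0,"ry": 0,"rz": 0.05,"gripper": 1}
  ],
  "newtons": 60
}}

```text
clock: 1.3
eef_pos: [255.6, 521.5, 251.0]
tcp_rot: [-3.141, -0.0, 2.883]
contact_force: [0.9, 0.8, 0.4]
opening: 1.004
grasp_force: 0.0
```

Request:
{"op": "servo_tool", "data": {
  "deltas": [
    {"x": 32,"y": -36,"z": 10,"rx": 0,"ry": 0,"rz": 0.03,"gripper": 1},
    {"x": 64,"y": -73,"z": 20,"rx": 0,"ry": 0,"rz": 0.06,"gripper": 1},
    {"x": 96,"y": -110,"z": 30,"rx": 0,"ry": 0,"rz": 0.09,"gripper": 1},
    {"x": 128,"y": -146,"z": 40,"rx": 0,"ry": 0,"rz": 0.12,"gripper": 1},
    {"x": 160,"y": -183,"z": 40,"rx": 0,"ry": 0,"rz": 0.15,"gripper": 1},
    {"x": 192,"y": -220,"z": 40,"rx": 0,"ry": 0,"rz": 0.18,"gripper": 1},
    {"x": 224,"y": -256,"z": 40,"rx": 0,"ry": 0,"rz": 0.2,"gripper": 1},
    {"x": 256,"y": -293,"z": 40,"rx": 0,"ry": 0,"rz": 0.2,"gripper": 1},
    {"x": 288,"y": -330,"z": 40,"rx": 0,"ry": 0,"rz": 0.2,"gripper": 1},
    {"x": 314,"y": -366,"z": 40,"rx": 0,"ry": 0,"rz": 0.2,"gripper": 1}
  ],
  "newtons": 60
}}

```text
clock: 2.3
eef_pos: [571.2, 154.0, 291.4]
tcp_rot: [3.141, 0.001, 3.079]
contact_force: [-0.5, 1.0, -0.8]
opening: 1.005
grasp_force: 0.0
```

Request:
{"op": "servo_tool", "data": {
  "deltas": [
    {"x": 0,"y": -45,"z": 0,"rx": 0,"ry": 0,"rz": 0,"gripper": 1},
    {"x": 0,"y": -45,"z": 0,"rx": 0,"ry": 0,"rz": 0,"gripper": 1},
    {"x": 0,"y": -45,"z": 0,"rx": 0,"ry": 0,"rz": 0,"gripper": 1}
  ],
  "newtons": 60
}}

```text
clock: 2.6
eef_pos: [569.8, 110.0, 291.3]
tcp_rot: [3.141, -0.0, 3.077]
contact_force: [-1.5, -0.2, 0.1]
opening: 0.999
grasp_force: 0.0
```

```bash
python3 - <<'E'
from h import *
p=r.camera_params("wrist");im=r.grab_frame("wrist");cv2.imwrite("pics/w2.png",im)
json.dump({k:np.array(v).tolist() for k,v in p.items()},open("w2.json","w"))
s=r.sense();print(s["clock"],s["eef_pos"],s["tcp_rot"],s["qpos"],p["eye"],p["orientation"])
for n in("jar_grip","deck","tab_top"):print(n,[(np.round(d["box"]).tolist(),round(d["conf"],2)) for d in r.recognise(n,"wrist")[:2]])
E
```

```text
2.65 [569.69479383 110.93317037 291.32555882] [ 3.14113241e+00 -2.99487464e-05  3.07886071e+00] [ 1.89465217e-01  2.31676447e-01  1.66328525e+00  4.78073670e-04
  1.24654515e+00 -1.31875145e+00] [485.22502454 114.5499533  432.82357731] [2.81230210e+00 3.81278169e-04 1.50758336e+00]
jar_grip [([305.0, 164.0, 61.0, 100.0], 0.75)]
deck [([225.0, 147.0, 63.0, 83.0], 0.88)]
tab_top [([226.0, 175.0, 54.0, 33.0], 0.77), ([442.0, 176.0, 40.0, 51.0], 0.41)]
```

View pics/w2.png

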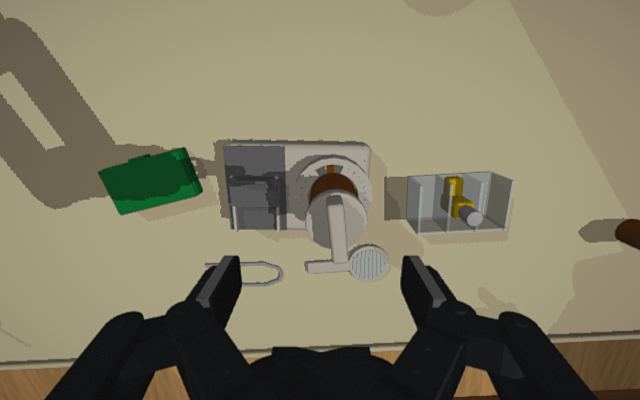

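The wrist view shows the jar with its bar from about (335,196) to (340,263). The deck is at (225–288, 147–230), with the fin at about y=180. I'll crop in for precision.

```bash
python3 - <<'E'
from h import *
im=cv2.imread("pics/w2.png")[135:275,215:385]
cv2.imwrite("pics/w2c.png",cv2.resize(im,None,fx=4.2,fy=4.2,interpolation=cv2.INTER_CUBIC))
E
```

```text
(no output)
```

View pics/w2c.png

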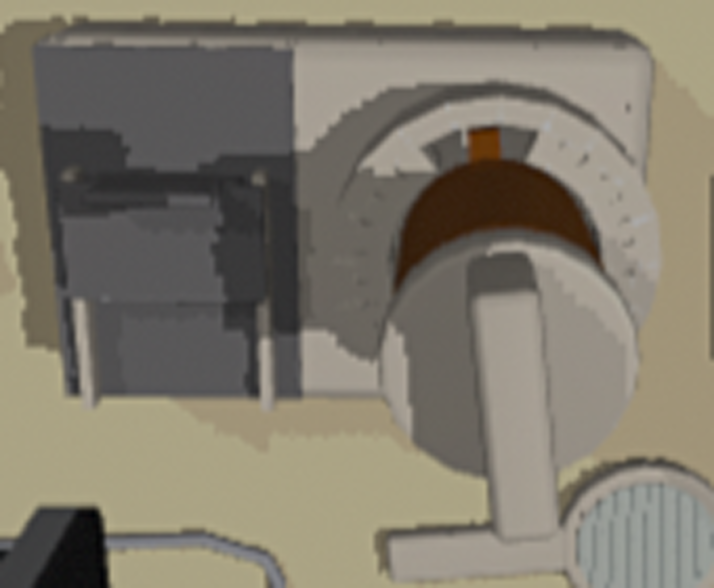

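The crop shows the bar's top face with end midpoints at about (506,291) and (527,536). The plate corners are at (38,48), (292,48), (66,395) and (300,395), and the rails run (70,175)→(90,400) and (260,178)→(267,405).

```bash
python3 - <<'E'
from h import *
W=json.load(open("w2.json"));T=r.camera_params("top");S=r.camera_params("side")
f=lambda x,y:(215+x/4.2,135+y/4.2)
t=lambda x,y:(245+x*.3,180+y*.3)
g=lambda x,y:(260+(x-400)/4,150+y/4)
c,e=tri([(W,f(517,413)),(T,t(106,86)),(S,g(563,61))]);print("bar",c,e)
a=onz(W,f(506,291),196);b=onz(W,f(527,536),196);print(a,b,(a+b)/2,"ang",np.arctan2(b[1]-a[1],b[0]-a[0]),np.linalg.norm(b-a))
a=onz(T,t(108,138),196);b=onz(T,t(104,35),196);print(a,b,(a+b)/2,"ang",np.arctan2(b[1]-a[1],b[0]-a[0]),np.linalg.norm(b-a))
for q in((38,48),(292,48),(66,395),(300,395)):print("plate",onz(W,f(*q),51)[:2])
for q in((70,175),(90,400),(260,178),(267,405)):print("rail",onz(W,f(*q),61)[:2])
print("deck bbox housing",onz(W,f(645,65),50)[:2],"collar")
# predicted grinder geometry
for q in((110,202),(215,205)):print("fin?",onz(W,f(*q),84.5)[:2])
E
```

```text
bar [603.97993185 123.34377536 189.24041011] [1.1, 0.8, 1.4]
[570.734068   122.34849095 196.        ] [630.76908384 124.40510583 196.        ] [600.75157592 123.37679839 196.        ] ang 0.03424353112331469 60.07023216341508
[572.69260389 120.92555157 196.        ] [631.948945   123.09938839 196.        ] [602.32077444 122.01246998 196.        ] ang 0.036668859035001514 59.29620163925752
plate [530.76295374 -19.1126551 ]
plate [535.9140668   62.33651906]
plate [652.40292407 -30.47744731]
plate [657.6330887   52.38206562]
rail [570.68064291 -12.37523946]
rail [650.42652266 -18.70595902]
rail [575.55913581  48.96617677]
rail [656.17569955  42.20834453]
deck bbox housing [548.68721995 175.62509602] collar
fin? [574.46581268   6.45592894]
fin? [577.43695118  38.39578979]
```

Request:
{"op": "servo_tool", "data": {
  "deltas": [
    {"x": 32,"y": 12.5,"z": -30,"rx": 0,"ry": 0,"rz": 0.097,"gripper": 1},
    {"x": 32,"y": 12.5,"z": -70,"rx": 0,"ry": 0,"rz": 0.097,"gripper": 1},
    {"x": 32,"y": 12.5,"z": -105,"rx": 0,"ry": 0,"rz": 0.097,"gripper": 1},
    {"x": 32,"y": 12.5,"z": -123,"rx": 0,"ry": 0,"rz": 0.097,"gripper": 1},
    {"x": 32,"y": 12.5,"z": -123,"rx": 0,"ry": 0,"rz": 0.097,"gripper": 0},
    {"x": 32,"y": 12.5,"z": -123,"rx": 0,"ry": 0,"rz": 0.097,"gripper": -0.4},
    {"x": 32,"y": 12.5,"z": -123,"rx": 0,"ry": 0,"rz": 0.097,"gripper": -0.4}
  ],
  "newtons": 60
}}

```text
clock: 3.5
eef_pos: [602.7, 124.1, 170.0]
tcp_rot: [3.141, 0.003, -3.106]
contact_force: [0.0, 0.2, 0.4]
opening: 0.515
grasp_force: 0.0
```

```bash
python3 - <<'E'
from h import *
im=r.grab_frame("wrist");cv2.imwrite("pics/w3.png",im);s=r.sense();print(s["clock"],s["eef_pos"],s["tcp_rot"],s["opening"],s["contact_force"])
E
```

```text
3.55 [602.74202844 123.93552355 170.04085771] [ 3.14114331e+00  2.74464582e-03 -3.10586513e+00] 0.4225416008788256 [0.18582697 0.14628045 0.07338195]
```

View pics/w3.png

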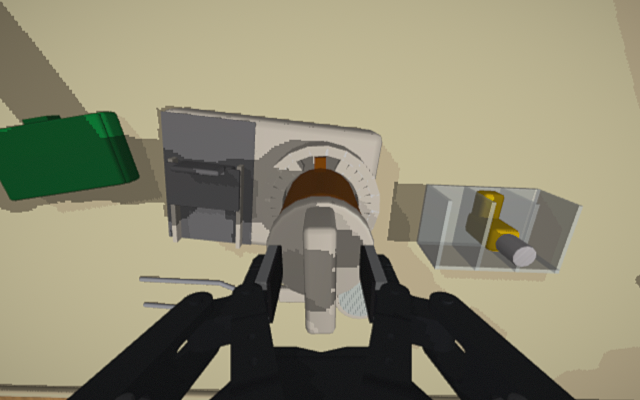

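The bar lies aligned and centred between the fingers at about x=320. I'll close on it.

Request:
{"op": "servo_tool", "data": {
  "deltas": [
    {"x": 0,"y": 0,"z": -2,"rx": 0,"ry": 0,"rz": 0,"gripper": -1},
    {"x": 0,"y": 0,"z": -2,"rx": 0,"ry": 0,"rz": 0,"gripper": -1},
    {"x": 0,"y": 0,"z": -2,"rx": 0,"ry": 0,"rz": 0,"gripper": -1},
    {"x": 0,"y": 0,"z": -2,"rx": 0,"ry": 0,"rz": 0,"gripper": -1},
    {"x": 0,"y": 0,"z": -2,"rx": 0,"ry": 0,"rz": 0,"gripper": -1}
  ],
  "newtons": 60
}}

```text
clock: 4.05
eef_pos: [602.4, 123.6, 166.9]
tcp_rot: [3.141, 0.002, -3.107]
contact_force: [0.3, 3.0, 3.8]
opening: 0.177
grasp_force: 60.5
```

Request:
{"op": "servo_tool", "data": {
  "deltas": [
    {"x": 0,"y": 0,"z": -4,"rx": 0,"ry": 0,"rz": 0,"gripper": -1},
    {"x": 0,"y": 0,"z": -8,"rx": 0,"ry": 0,"rz": 0,"gripper": -1},
    {"x": 0,"y": 0,"z": -12,"rx": 0,"ry": 0,"rz": 0,"gripper": -1},
    {"x": 0,"y": 0,"z": -12,"rx": 0,"ry": 0,"rz": 0,"gripper": -1}
  ],
  "newtons": 60
}}

```text
clock: 4.45
eef_pos: [602.4, 123.6, 154.8]
tcp_rot: [3.141, 0.001, -3.106]
contact_force: [0.1, 1.0, 9.5]
opening: 0.174
grasp_force: 61.4
```

Request:
{"op": "servo_tool", "data": {
  "deltas": [
    {"x": 0,"y": 0,"z": 0,"rx": 0,"ry": 0,"rz": -0.13,"gripper": -1},
    {"x": 0,"y": 0,"z": 0,"rx": 0,"ry": 0,"rz": -0.26,"gripper": -1},
    {"x": 0,"y": 0,"z": 0,"rx": 0,"ry": 0,"rz": -0.39,"gripper": -1},
    {"x": 0,"y": 0,"z": 0,"rx": 0,"ry": 0,"rz": -0.52,"gripper": -1},
    {"x": 0,"y": 0,"z": 0,"rx": 0,"ry": 0,"rz": -0.65,"gripper": -1},
    {"x": 0,"y": 0,"z": 0,"rx": 0,"ry": 0,"rz": -0.78,"gripper": -1},
    {"x": 0,"y": 0,"z": 0,"rx": 0,"ry": 0,"rz": -0.91,"gripper": -1},
    {"x": 0,"y": 0,"z": 0,"rx": 0,"ry": 0,"rz": -1.04,"gripper": -1},
    {"x": 0,"y": 0,"z": 0,"rx": 0,"ry": 0,"rz": -1.17,"gripper": -1},
    {"x": 0,"y": 0,"z": 0,"rx": 0,"ry": 0,"rz": -1.25,"gripper": -1}
  ],
  "newtons": 60
}}

```text
clock: 5.45
eef_pos: [603.3, 124.9, 155.6]
tcp_rot: [3.137, -0.001, 1.922]
contact_force: [2.5, 7.7, 9.3]
opening: 0.178
grasp_force: 61.1
```

Request:
{"op": "servo_tool", "data": {
  "deltas": [
    {"x": 0,"y": 0,"z": 0,"rx": 0,"ry": 0,"rz": 0,"gripper": -1},
    {"x": 0,"y": 0,"z": 0,"rx": 0,"ry": 0,"rz": 0,"gripper": -1}
  ],
  "newtons": 60
}}

```text
clock: 5.65
eef_pos: [603.3, 124.9, 155.6]
tcp_rot: [3.137, -0.001, 1.926]
contact_force: [2.8, 6.3, 9.5]
opening: 0.178
grasp_force: 61.1
```

Request:
{"op": "servo_tool", "data": {
  "deltas": [
    {"x": 0,"y": 0,"z": 3,"rx": 0,"ry": 0,"rz": 0,"gripper": -1},
    {"x": 0,"y": 0,"z": 7,"rx": 0,"ry": 0,"rz": 0,"gripper": -1},
    {"x": 0,"y": 0,"z": 7,"rx": 0,"ry": 0,"rz": 0,"gripper": 0},
    {"x": 0,"y": 0,"z": 7,"rx": 0,"ry": 0,"rz": 0,"gripper": 0.3},
    {"x": 0,"y": 0,"z": 7,"rx": 0,"ry": 0,"rz": 0,"gripper": 0.3},
    {"x": 0,"y": 0,"z": 7,"rx": 0,"ry": 0,"rz": 0,"gripper": 0.3},
    {"x": 0,"y": 0,"z": 50,"rx": 0,"ry": 0,"rz": 0,"gripper": 0.3},
    {"x": 0,"y": 0,"z": 95,"rx": 0,"ry": 0,"rz": 0,"gripper": 0.3}
  ],
  "newtons": 60
}}

```text
clock: 6.45
eef_pos: [600.3, 122.9, 248.4]
tcp_rot: [-3.137, -0.001, 1.927]
contact_force: [0.4, 0.4, 0.8]
opening: 0.645
grasp_force: 0.0
```

Request:
{"op": "servo_tool", "data": {
  "deltas": [
    {"x": -30,"y": -20,"z": 0,"rx": 0,"ry": 0,"rz": 0.14,"gripper": -1},
    {"x": -60,"y": -40,"z": 0,"rx": 0,"ry": 0,"rz": 0.28,"gripper": -1},
    {"x": -75,"y": -65,"z": 0,"rx": 0,"ry": 0,"rz": 0.42,"gripper": -1},
    {"x": -75,"y": -85,"z": 0,"rx": 0,"ry": 0,"rz": 0.56,"gripper": -1},
    {"x": -75,"y": -107,"z": 0,"rx": 0,"ry": 0,"rz": 0.7,"gripper": -1},
    {"x": -75,"y": -107,"z": 0,"rx": 0,"ry": 0,"rz": 0.84,"gripper": -1},
    {"x": -75,"y": -107,"z": 0,"rx": 0,"ry": 0,"rz": 0.98,"gripper": -1},
    {"x": -75,"y": -107,"z": 0,"rx": 0,"ry": 0,"rz": 1.12,"gripper": -1},
    {"x": -75,"y": -107,"z": 0,"rx": 0,"ry": 0,"rz": 1.135,"gripper": -1},
    {"x": -75,"y": -107,"z": 0,"rx": 0,"ry": 0,"rz": 1.135,"gripper": -1}
  ],
  "newtons": 60
}}

```text
clock: 7.45
eef_pos: [526.5, 16.3, 249.1]
tcp_rot: [-3.141, -0.0, 3.058]
contact_force: [0.2, -0.2, -0.5]
opening: -0.001
grasp_force: 0.0
```

```bash
python3 - <<'E'
from h import *
p=r.camera_params("wrist");im=r.grab_frame("wrist");s=r.sense();print(s["clock"],s["eef_pos"],s["tcp_rot"],s["opening"])
json.dump({k:np.array(v).tolist() for k,v in p.items()},open("w4.json","w"))
cv2.imwrite("pics/w4.png",im)
S=r.grab_frame("side")[150:300,260:360]
o=np.zeros((600,800,3),np.uint8);o[:600,:400]=cv2.resize(S,(400,600),interpolation=2)
u=[proj(p,(602,123,190)),proj(p,(593,16.6,60))];print(u)
c=np.mean(u,0).astype(int);x0=int(np.clip(c[0]-100,0,440));y0=int(np.clip(c[1]-120,0,100));print(x0,y0)
o[:600,400:]=cv2.resize(im[y0:y0+300,x0:x0+200],(400,600),interpolation=2)
cv2.imwrite("pics/b.png",o)
E
```

```text
7.5 [526.56421077  16.34084886 249.09431228] [-3.14147330e+00 -4.13926189e-04  3.05829293e+00] 0.00017503998584494159
[array([454.1214326 , 292.14973352]), array([325.91841714, 228.05648724])]
290 100
```

View pics/b.png

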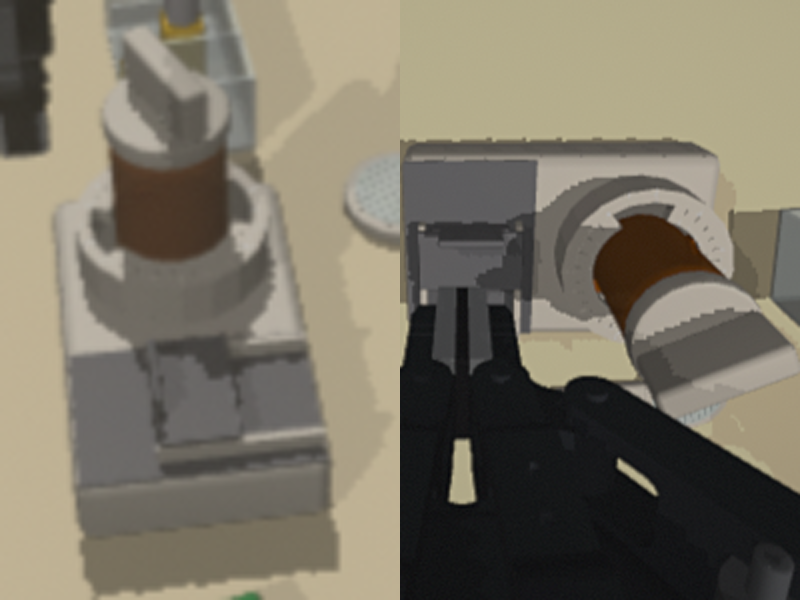

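The side crop (left) shows the jar turned and standing in its collar, with the bar's top running from about (135,40) to (190,95). The wrist crop (right) shows the rail ends at (420,228) and (518,228). I'll check the bar angle and the deck.

```bash
python3 - <<'E'
from h import *
W=json.load(open("w4.json"));S=r.camera_params("side")
g=lambda x,y:(260+x/4,150+y/4)
for A,B in(((128,42),(182,103)),((150,30),(204,92)),((139,36),(193,97))):
    a=onz(S,g(*A),191);b=onz(S,g(*B),191);print(a,b,np.arctan2(*(a-b)[[1,0]]),np.linalg.norm(a-b))
w=lambda x,y:(290+(x-400)/2,100+y/2)
a,b=[onz(W,w(*q),61)[:2] for q in((420,228),(518,228))];print(a,b,(a+b)/2+22*np.array([.997,-.08]),np.arctan2(-(b-a)[0],(b-a)[1]))
for q in((440,240),(505,238)):print("fin edge at 62.5/84.5",onz(W,w(*q),62.5)[:2],onz(W,w(*q),84.5)[:2])
E
```

```text
[590.40343849 140.33436308 191.        ] [608.56346729  90.04143524 191.        ] 1.917312214322635 53.47116266545256
[602.80131306 147.09939245 191.        ] [620.49803881  95.51210566 191.        ] 1.9012611612434078 54.53826418738396
[596.5807086  143.70505484 191.        ] [614.58025444  93.12168431 191.        ] 1.912663600916493 53.690418373044935
[570.52107668 -14.51225273] [575.57539114  47.12495036] [594.98223391  14.54634882] -0.08181797694573947
fin edge at 62.5/84.5 [579.09087856  -2.59013363] [569.90793987  -0.90851055]
fin edge at 62.5/84.5 [581.08506975  38.48756539] [571.76843287  37.41518259]
```

The bar is at 1.91 rad, so the jar is at about 1.15 and locked. The deck origin is at about (594,15.5) with yaw -0.08. I'll descend behind the fin with the fingers shut.

Request:
{"op": "servo_tool", "data": {
  "deltas": [
    {"x": 13.5,"y": 3.5,"z": -45,"rx": 0,"ry": 0,"rz": 0,"gripper": -1},
    {"x": 13.5,"y": 3.5,"z": -90,"rx": 0,"ry": 0,"rz": 0,"gripper": -1},
    {"x": 13.5,"y": 3.5,"z": -135,"rx": 0,"ry": 0,"rz": 0,"gripper": -1},
    {"x": 13.5,"y": 3.5,"z": -165,"rx": 0,"ry": 0,"rz": 0,"gripper": -1},
    {"x": 13.5,"y": 3.5,"z": -181,"rx": 0,"ry": 0,"rz": 0,"gripper": -1},
    {"x": 13.5,"y": 3.5,"z": -181,"rx": 0,"ry": 0,"rz": 0,"gripper": -1}
  ],
  "newtons": 60
}}

```text
clock: 8.15
eef_pos: [538.4, 19.9, 65.9]
tcp_rot: [-3.141, -0.005, 3.06]
contact_force: [0.4, 0.7, 0.8]
opening: 0.002
grasp_force: 0.0
```

Request:
{"op": "servo_tool", "data": {
  "deltas": [
    {"x": 8,"y": -0.6,"z": 0,"rx": 0,"ry": 0,"rz": 0,"gripper": -1},
    {"x": 16,"y": -1.3,"z": 0,"rx": 0,"ry": 0,"rz": 0,"gripper": -1},
    {"x": 24,"y": -1.9,"z": 0,"rx": 0,"ry": 0,"rz": 0,"gripper": -1},
    {"x": 29,"y": -2.3,"z": 0,"rx": 0,"ry": 0,"rz": 0,"gripper": -1},
    {"x": 33,"y": -2.6,"z": 0,"rx": 0,"ry": 0,"rz": 0,"gripper": -1},
    {"x": 33,"y": -2.6,"z": 0,"rx": 0,"ry": 0,"rz": 0,"gripper": -1}
  ],
  "newtons": 60
}}

```text
clock: 8.75
eef_pos: [573.8, 17.2, 68.5]
tcp_rot: [3.142, 0.0, 3.062]
contact_force: [-1.6, 0.9, 1.6]
opening: 0.003
grasp_force: 0.9
```

Request:
{"op": "servo_tool", "data": {
  "deltas": [
    {"x": 5,"y": -0.4,"z": 0,"rx": 0,"ry": 0,"rz": 0,"gripper": -1},
    {"x": 10,"y": -0.8,"z": 0,"rx": 0,"ry": 0,"rz": 0,"gripper": -1},
    {"x": 15,"y": -1.2,"z": 0,"rx": 0,"ry": 0,"rz": 0,"gripper": -1},
    {"x": 19,"y": -1.5,"z": 0,"rx": 0,"ry": 0,"rz": 0,"gripper": -1},
    {"x": 22,"y": -1.8,"z": 0,"rx": 0,"ry": 0,"rz": 0,"gripper": -1},
    {"x": 22,"y": -1.8,"z": 0,"rx": 0,"ry": 0,"rz": 0,"gripper": -1}
  ],
  "newtons": 60
}}

```text
clock: 9.35
eef_pos: [595.6, 15.4, 68.2]
tcp_rot: [3.142, 0.0, 3.062]
contact_force: [-3.4, 0.4, 1.3]
opening: -0.002
grasp_force: 1.4
```

Request:
{"op": "servo_tool", "data": {
  "deltas": [
    {"x": 2,"y": -0.2,"z": 0,"rx": 0,"ry": 0,"rz": 0,"gripper": -1},
    {"x": 2,"y": -0.2,"z": 0,"rx": 0,"ry": 0,"rz": 0,"gripper": -1}
  ],
  "newtons": 60
}}

```text
clock: 9.55
eef_pos: [597.2, 15.3, 68.2]
tcp_rot: [-3.142, -0.0, 3.062]
contact_force: [-2.8, 1.4, 1.3]
opening: -0.002
grasp_force: 1.5
```

Request:
{"op": "servo_tool", "data": {
  "deltas": [
    {"x": 1,"y": -0.1,"z": 0,"rx": 0,"ry": 0,"rz": 0,"gripper": -1},
    {"x": 2,"y": -0.2,"z": 0,"rx": 0,"ry": 0,"rz": 0,"gripper": -1},
    {"x": 2,"y": -0.2,"z": 0,"rx": 0,"ry": 0,"rz": 0,"gripper": -1}
  ],
  "newtons": 60
}}

```text
clock: 9.85
eef_pos: [599.2, 15.1, 68.2]
tcp_rot: [3.142, -0.0, 3.062]
contact_force: [-3.5, 0.7, -0.7]
opening: -0.001
grasp_force: 1.6
```

Request:
{"op": "servo_tool", "data": {
  "deltas": [
    {"x": 1,"y": -0.1,"z": 0,"rx": 0,"ry": 0,"rz": 0,"gripper": -1},
    {"x": 1.5,"y": -0.1,"z": 0,"rx": 0,"ry": 0,"rz": 0,"gripper": -1},
    {"x": 1.5,"y": -0.1,"z": 0,"rx": 0,"ry": 0,"rz": 0,"gripper": -1}
  ],
  "newtons": 60
}}

```text
clock: 10.15
eef_pos: [600.8, 15.0, 68.2]
tcp_rot: [3.142, -0.0, 3.062]
contact_force: [-3.4, 0.3, -0.1]
opening: 0.001
grasp_force: 1.7
```

Request:
{"op": "servo_tool", "data": {
  "deltas": [
    {"x": 1,"y": -0.1,"z": 0,"rx": 0,"ry": 0,"rz": 0,"gripper": -1},
    {"x": 1.5,"y": -0.1,"z": 0,"rx": 0,"ry": 0,"rz": 0,"gripper": -1},
    {"x": 1.5,"y": -0.1,"z": 0,"rx": 0,"ry": 0,"rz": 0,"gripper": -1}
  ],
  "newtons": 60
}}

```text
clock: 10.45
eef_pos: [602.3, 14.9, 68.2]
tcp_rot: [-3.142, -0.0, 3.062]
contact_force: [-3.4, 2.2, -0.8]
opening: 0.001
grasp_force: 1.7
```

Request:
{"op": "servo_tool", "data": {
  "deltas": [
    {"x": 1,"y": -0.1,"z": 0,"rx": 0,"ry": 0,"rz": 0,"gripper": -1},
    {"x": 2,"y": -0.2,"z": 0,"rx": 0,"ry": 0,"rz": 0,"gripper": -1},
    {"x": 2,"y": -0.2,"z": 0,"rx": 0,"ry": 0,"rz": 0,"gripper": -1}
  ],
  "newtons": 60
}}

```text
clock: 10.75
eef_pos: [602.4, 14.9, 68.2]
tcp_rot: [-3.142, -0.004, 3.062]
contact_force: [-10.1, 3.7, 4.9]
opening: 0.001
grasp_force: 5.2
```

That is the stop. I'll back off slightly and press the button.

Request:
{"op": "servo_tool", "data": {
  "deltas": [
    {"x": -2,"y": 0.1,"z": -2,"rx": 0,"ry": 0,"rz": 0,"gripper": -1},
    {"x": -2,"y": 0.1,"z": -5,"rx": 0,"ry": 0,"rz": 0,"gripper": -1},
    {"x": -2,"y": 0.1,"z": -8,"rx": 0,"ry": 0,"rz": 0,"gripper": -1},
    {"x": -2,"y": 0.1,"z": -10,"rx": 0,"ry": 0,"rz": 0,"gripper": -1},
    {"x": -2,"y": 0.1,"z": -12,"rx": 0,"ry": 0,"rz": 0,"gripper": -1},
    {"x": -2,"y": 0.1,"z": -12,"rx": 0,"ry": 0,"rz": 0,"gripper": -1}
  ],
  "newtons": 60
}}

```text
clock: 11.35
eef_pos: [602.3, 14.6, 56.5]
tcp_rot: [-3.141, 0.0, 3.062]
contact_force: [-5.3, 1.4, 4.9]
opening: -0.001
grasp_force: 4.6
```

Request:
{"op": "servo_tool", "data": {
  "deltas": [
    {"x": 0,"y": 0,"z": -1,"rx": 0,"ry": 0,"rz": 0,"gripper": -1},
    {"x": 0,"y": 0,"z": -2,"rx": 0,"ry": 0,"rz": 0,"gripper": -1},
    {"x": 0,"y": 0,"z": -2,"rx": 0,"ry": 0,"rz": 0,"gripper": -1}
  ],
  "newtons": 60
}}

```text
clock: 11.65
eef_pos: [602.3, 14.6, 54.8]
tcp_rot: [-3.141, 0.0, 3.062]
contact_force: [-6.2, 0.7, 7.6]
opening: 0.003
grasp_force: 5.4
```

Request:
{"op": "servo_tool", "data": {
  "deltas": [
    {"x": 0,"y": 0,"z": -1,"rx": 0,"ry": 0,"rz": 0,"gripper": -1},
    {"x": 0,"y": 0,"z": -1.5,"rx": 0,"ry": 0,"rz": 0,"gripper": -1},
    {"x": 0,"y": 0,"z": -1.5,"rx": 0,"ry": 0,"rz": 0,"gripper": -1}
  ],
  "newtons": 60
}}

```text
clock: 11.95
eef_pos: [602.3, 14.6, 53.4]
tcp_rot: [-3.141, 0.0, 3.062]
contact_force: [-6.9, 1.5, 8.4]
opening: 0.0
grasp_force: 5.8
```

Request:
{"op": "servo_tool", "data": {
  "deltas": [
    {"x": 0,"y": 0,"z": -1,"rx": 0,"ry": 0,"rz": 0,"gripper": -1},
    {"x": 0,"y": 0,"z": -1,"rx": 0,"ry": 0,"rz": 0,"gripper": -1}
  ],
  "newtons": 60
}}

```text
clock: 12.15
eef_pos: [602.4, 14.7, 53.0]
tcp_rot: [-3.141, 0.0, 3.062]
contact_force: [-9.1, 0.5, 15.6]
opening: -0.003
grasp_force: 10.1
```

The soft stop is reached at 15.6 N with z=53.0. I'll hold there for 1.5 s.

Request:
{"op": "servo_tool", "data": {
  "deltas": [
    {"x": 0,"y": 0,"z": -0.3,"rx": 0,"ry": 0,"rz": 0,"gripper": -1},
    {"x": 0,"y": 0,"z": -0.3,"rx": 0,"ry": 0,"rz": 0,"gripper": -1},
    {"x": 0,"y": 0,"z": -0.3,"rx": 0,"ry": 0,"rz": 0,"gripper": -1},
    {"x": 0,"y": 0,"z": -0.3,"rx": 0,"ry": 0,"rz": 0,"gripper": -1},
    {"x": 0,"y": 0,"z": -0.3,"rx": 0,"ry": 0,"rz": 0,"gripper": -1},
    {"x": 0,"y": 0,"z": -0.3,"rx": 0,"ry": 0,"rz": 0,"gripper": -1},
    {"x": 0,"y": 0,"z": -0.3,"rx": 0,"ry": 0,"rz": 0,"gripper": -1},
    {"x": 0,"y": 0,"z": -0.3,"rx": 0,"ry": 0,"rz": 0,"gripper": -1},
    {"x": 0,"y": 0,"z": -0.3,"rx": 0,"ry": 0,"rz": 0,"gripper": -1},
    {"x": 0,"y": 0,"z": -0.3,"rx": 0,"ry": 0,"rz": 0,"gripper": -1}
  ],
  "newtons": 60
}}

```text
clock: 13.15
eef_pos: [602.3, 14.6, 53.0]
tcp_rot: [-3.141, 0.0, 3.062]
contact_force: [-11.4, 0.8, 17.8]
opening: 0.003
grasp_force: 11.1
```

Request:
{"op": "servo_tool", "data": {
  "deltas": [
    {"x": 0,"y": 0,"z": 0,"rx": 0,"ry": 0,"rz": 0,"gripper": -1},
    {"x": 0,"y": 0,"z": 0,"rx": 0,"ry": 0,"rz": 0,"gripper": -1},
    {"x": 0,"y": 0,"z": 0,"rx": 0,"ry": 0,"rz": 0,"gripper": -1},
    {"x": 0,"y": 0,"z": 0,"rx": 0,"ry": 0,"rz": 0,"gripper": -1},
    {"x": 0,"y": 0,"z": 0,"rx": 0,"ry": 0,"rz": 0,"gripper": -1}
  ],
  "newtons": 60
}}

```text
clock: 13.65
eef_pos: [602.3, 14.6, 53.0]
tcp_rot: [-3.141, 0.0, 3.062]
contact_force: [-10.2, 0.5, 19.1]
opening: 0.003
grasp_force: 11.1
```

Request:
{"op": "servo_tool", "data": {
  "deltas": [
    {"x": 0,"y": 0,"z": 5,"rx": 0,"ry": 0,"rz": 0,"gripper": -1},
    {"x": 0,"y": 0,"z": 11,"rx": 0,"ry": 0,"rz": 0,"gripper": -1},
    {"x": -1,"y": 0,"z": 17,"rx": 0,"ry": 0,"rz": 0,"gripper": -1},
    {"x": -10,"y": 0.8,"z": 17,"rx": 0,"ry": 0,"rz": 0,"gripper": -1},
    {"x": -20,"y": 1.6,"z": 17,"rx": 0,"ry": 0,"rz": 0,"gripper": -1},
    {"x": -30,"y": 2.4,"z": 17,"rx": 0,"ry": 0,"rz": 0,"gripper": -1},
    {"x": -42,"y": 3.4,"z": 17,"rx": 0,"ry": 0,"rz": 0,"gripper": -1},
    {"x": -60,"y": 4.8,"z": 17,"rx": 0,"ry": 0,"rz": 0,"gripper": -1},
    {"x": -70,"y": 5,"z": 50,"rx": 0,"ry": 0,"rz": 0,"gripper": -1},
    {"x": -80,"y": 5,"z": 95,"rx": 0,"ry": 0,"rz": 0,"gripper": -1}
  ],
  "newtons": 60
}}

```text
clock: 14.65
eef_pos: [519.5, 19.8, 145.3]
tcp_rot: [-3.141, -0.004, 3.062]
contact_force: [1.1, 0.0, 0.7]
opening: -0.002
grasp_force: 0.0
```

Request:
{"op": "servo_tool", "data": {
  "deltas": [
    {"x": -30,"y": 0,"z": 45,"rx": 0,"ry": 0,"rz": 0,"gripper": -1},
    {"x": -60,"y": 0,"z": 80,"rx": 0,"ry": 0,"rz": 0,"gripper": -1},
    {"x": -60,"y": 0,"z": 80,"rx": 0,"ry": 0,"rz": 0,"gripper": -1}
  ],
  "newtons": 60
}}

```text
clock: 14.95
eef_pos: [461.3, 19.9, 231.1]
tcp_rot: [3.141, 0.007, 3.062]
contact_force: [0.8, -0.5, 0.1]
opening: 0.003
grasp_force: 0.0
```

```bash
python3 - <<'E'
from h import *
S=r.grab_frame("side");T=r.grab_frame("top");print(r.sense()["clock"],r.sense()["contact_force"])
o=np.zeros((600,800,3),np.uint8);o[:600,:400]=cv2.resize(S[150:300,260:360],(400,600),interpolation=2)
o[:267,400:]=cv2.resize(T[180:260,245:365],(400,267),interpolation=2);o[300:,400:]=cv2.resize(T[100:340,150:470],(400,300))
cv2.imwrite("pics/c.png",o)
E
```

```text
15.05 [ 0.1978702   0.38914828 -0.991472  ]
```

View pics/c.png

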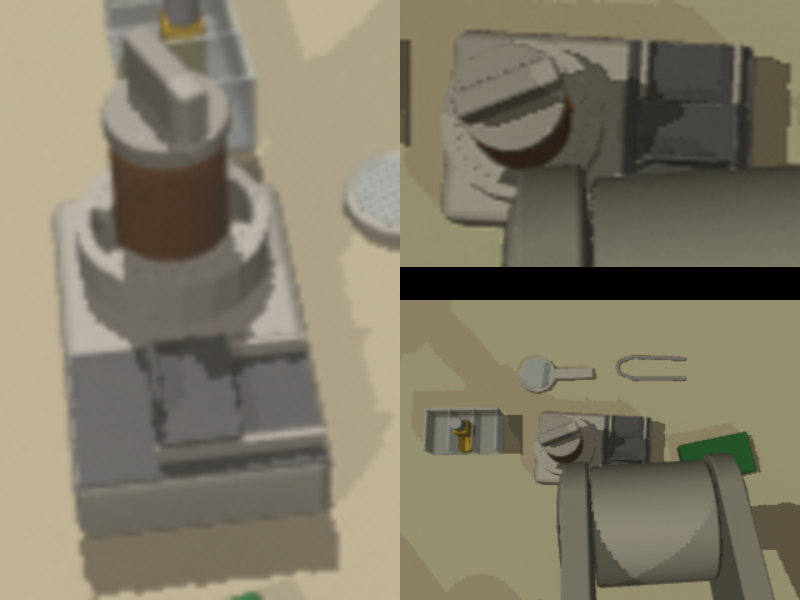

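The jar is locked with its bar turned, the tab is shut again (side crop, about (200,400)), and the bystanders haven't moved.

```bash
python3 -c "
from rig import r
print(r.sign_off())"
```

```text
the job is handed in; nothing more can be done
None
```

The job is handed in at about 15 s of 58 s: the jar is locked, the button was held fully in for about 1.5 s with the tab aside, tab and button were let go, the tab is seen shut in the last picture, and the bystanders were not moved; no verdict was returned.

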